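# Take the hand nut off the tube shaker

### The arm

A 6-joint arm with a two-finger parallel gripper is mounted at the origin on the work surface. World frame = base frame: x ahead of the robot, y to its left, z up, the work surface at z = 0. Lengths are in mm, angles in rad, forces in N, time in s.
With the tool pointing down it reaches from about 350 to 975 mm from the base axis. Payload 7.1 kg.
Tool frame: the origin (TCP) lies between the finger pads; the fingertips stand 25 mm ahead of it and the grasp point (between the pads) lies 6 mm ahead of it; z points along the fingers, y is the line along which they close (so a half turn about z gives the same grasp; the last joint's range is limited). The gripper opens to 88 mm and grips with 3 to 60 N. Pads are 20 mm wide; open, the fingers measure 115 mm over their backs; the gripper's body (75 mm by 178 mm) begins 61 mm behind the grasp point.
Start: joints at [-1.205, 0.423, 1.63, -0, 1.089, -0.019], TCP at [234.625, -579.272, 247.675] pointing down, gripper open.
Joint ranges: [-3, 3], [-0.9, 2.11], [0.09, 2.58], [-1.31, 4.45], [0.11, 2.69], [-2.54, 2.54]. Speed limits (rad/s): [2.39, 2.39, 3.01, 3.14, 3.14, 3.14].

### API

Orientations are given as a rotation vector (axis times angle).
In Python, from plant import robot gives the robot as it stands. Calls block until the motion is done:
- robot.move_pose(position, orientation): joint-space move of the TCP to a pose.
- robot.line_to(position, ori=None, v=150, f_stop=None): straight line of the TCP; ori=None keeps the orientation; v is the mean speed in mm/s. With f_stop (N) it stops when the force on the tool has changed by that much, and returns True; else False.
- robot.move_j(angles): joint-space move.
- robot.move_gripper(opening, force=None): opening from 0.0 (shut) to 1.0 (fully open); force is the grip in N (None keeps the last); returns when the fingers have stopped.
- robot.wait(seconds).
- robot.solve_ik(position, orientation): joint angles nearest the present ones, or None.
- robot.observe(): the state.
- robot.read_camera(name): name is "side" or "top"; returns (picture, depth): 400x640x3 uint8, red, green, blue; 400x640 float32, mm along the optical axis (not along the pixel's ray), 0 where there is no reading.
- robot.calibration(name): a dict with "fov_y" (degrees; the focal length in pixels is half the picture's height over the tangent of half this angle, whatever the lens; pixels are square), "cx", "cy" (the principal point, pixels), "position" and "rotation" of the camera in the world. Camera axes: x right, y up, looking along -z (the intrinsics and any distortion apply to the point x, -y, -z); pixel columns grow to the right and rows downward; lengths in mm; the calibration is good to about 2 mm. A picture is of the moment at which its call begins. calibration takes no time and is no camera call.
A pose or a line that the arm cannot do raises robot.MotionError and nothing moves.
- robot.hand_in(): hands the job in; it is judged then, once.
Trained networks look in the newest picture that a camera, given by its name, has taken for a name from the list of things; names that differ only in an ending like _2 or _b are one class to them, and where a whole thing is asked for, a point or a joint stands for the part that bears it (a point fixed in the world has none). Each returns a list of dicts, best first, with "confidence" (0 to 1); they miss things now and then, are a little off and sometimes report something else, mostly with a low value. They report only what shows in the picture. A call takes as long as a camera call.
- robot.spot_in(camera, query): "at" ([x, y, z] in mm, in world coordinates, good to about 4 mm: the middle of the surface that is visible of it).
- robot.masks_of(camera, query): "pixels" (400x640 bool, what is visible of it).
The state is a dict: "time_s": time; "joint_positions": joint angles; "qvel": joint speeds; "joint_efforts": joint torques, N m; "tool_pos": TCP position; "ee_rot": TCP orientation; "wrist_force": force on the tool from outside, world axes, zero at the start; "torque": the same for the moment, N m; "opening": opening from 0.0 (shut) to 1.0 (fully open); "finger_force": force on a finger pad.
Only numpy, scipy, OpenCV 4.12 (cv2) and the standard library are available. Lean on these libraries where they do the work, as an engineer would, in place of code of your own. Each camera call takes 0.05 s, during which the arm holds its last target. There are 200 camera calls.

### The job

Unscrew the orange knurled hand nut from the threaded stud on top of the tube shaker (ordinary right-hand thread: anticlockwise seen from above loosens it), lift it clear without forcing it off the thread, and set it down gently in the blue tray, standing the same way up as it was on the stud, then let go. Put it down, do not drop it, and leave the bottle, the jar and the tube rack standing where they are.

Things in the scene. Friction and masses are not known exactly. Their poses are not given: they have to be found in the camera images.
- nut: Loose orange knurled hand nut: plain ring, outer diameter 44 mm, 32 mm tall, bore 22 mm, about 90 g. Origin: centre of its underside; z: its axis, up at the start. Grip it across the diameter at any yaw. Two lugs in the bore run in the stud's thread. At the start it is finger-loose, its underside resting on the retaining plate. Let go part-way, it stays on the thread about where it was left.
- shaker: Tube shaker, fixed on the bench: black body 200 (x) by 170 (y) mm, 66 mm high, blue fascia at its -x end, blue round carousel with tube caps; on top a flat bare aluminium retaining plate, diameter 124 mm, its upper face 100 mm above the bench. The upright steel stud stands in the plate's centre. Origin: on the bench right under the stud; z up.
- stud_top (a point): Centre of the steel stud's end, 40 mm above the plate. Right-hand thread: +yaw of the nut raises it 16 mm a turn (2.55 mm per rad), with about 2 mm axial and 1 mm sideways play. The nut comes off the thread after half to one turn, differing between starts. Before that a pull of 6 N up meets resistance; after, it lifts freely, and passes the stud's end when raised 40 mm from its start.
- tray: Open blue tray fixed on the bench, outside 170 mm (x) by 140 mm (y), 22 mm high, walls and floor 5 mm. Origin: centre of its underside; the inner floor is 5 mm above the bench. It stands to the left or right of the shaker.
- bottle: Amber bottle with blue cap, 60 mm in diameter, 130 mm tall, standing loose beyond the shaker; a bystander. Origin: centre of its underside, z up.
- jar: Jar with white cap, 60 mm in diameter, 75 mm tall, standing loose beyond the shaker; a bystander. Origin: centre of its underside, z up.
- rack: Black tube rack 140 x 90 mm, 45 mm high (55 mm with tube caps), loose on the other side of the shaker from the tray; a bystander. Origin: centre of its underside, z up.

How it is judged:
By the outcome, as a careful person would: the job done as asked, in the order asked, and still so for the second after the job is handed in, with the robot touching nothing.
It also fails if it takes over 70 s, if anything falls off the work surface, if the arm or the gripper's body presses on something with over 40 N, if the wrist force passes 120 N, or if a joint passes its speed limit or range.

## Working session

There is one attempt and no reset: what is moved stays moved. The work goes in short steps, each a Python script; the robot and the scene stay as the last script left them, time stands still between calls to the robot, and variables do not carry over. Pictures are saved under pics/ and viewed, at most 10 in all, crops included, and the job is handed in when it is done.

```bash
mkdir -p pics; ls; python3 - <<'E'
from plant import robot
import cv2,numpy as np
for c in("side","top"):
    p,d=robot.read_camera(c); cv2.imwrite(f"pics/{c}0.png",p[:,:,::-1]); print(c,robot.calibration(c))
    np.savez(f"{c}0.npz",p=p,d=d)
    for q in("nut","shaker","stud_top","tray","bottle","jar","rack"):
        print(q,[(np.round(r["at"]),round(r["confidence"],2)) for r in robot.spot_in(c,q)[:2]])
o=robot.observe();print(o)
E
```

```text
pics
plant.py
side {'fov_y': 56.21205902192978, 'cx': 322.80637633017443, 'cy': 201.603833457558, 'position': array([ 579.15975464, -770.32346715,  618.71359531]), 'rotation': array([ 0.99191281, -0.0287588 , -0.01703639])}
nut [(array([498.,  17., 125.]), 0.75)]
shaker [(array([496., -28.,  71.]), 0.64)]
stud_top [(array([498., -30.,  65.]), 0.61)]
tray []
bottle [(array([ 722., -170.,   74.]), 0.69)]
jar [(array([707., 188.,  44.]), 0.95)]
rack [(array([531., 276.,  43.]), 0.67)]
top {'fov_y': 55.787605633835796, 'cx': 312.78670015979856, 'cy': 203.5944363712311, 'position': array([ 462.36095428,  -16.36657863, 1097.27076978]), 'rotation': array([ 0.10122511, -0.09778988, -1.59310317])}
nut [(array([494.,  35., 130.]), 0.49)]
shaker [(array([491.,  31.,  64.]), 0.76)]
stud_top [(array([485.,  27.,  65.]), 0.72)]
tray [(array([ 504., -308.,    6.]), 0.7)]
bottle [(array([ 712., -140.,   93.]), 0.87)]
jar [(array([711., 206.,  75.]), 0.62)]
rack [(array([526., 295.,  44.]), 0.8)]
{'time_s': 0.8, 'joint_positions': array([-1.20497126e+00,  4.23096014e-01,  1.62989613e+00, -8.92912579e-06,
        1.08856457e+00, -1.90115599e-02]), 'qvel': array([ 3.63954735e-04,  3.46009831e-05, -1.45477884e-03,  6.86835679e-04,
        1.32095632e-03, -9.12143859e-04]), 'joint_efforts': array([-2.07611360e-03, -5.44519973e+01, -2.74026150e+01,  6.44615362e-02,
        1.68187777e-02, -3.45638782e-06]), 'tool_pos': array([ 234.64363382, -579.2780098 ,  247.6790754 ]), 'ee_rot': array([ 3.08357611e+00,  6.00775969e-01, -2.49991285e-06]), 'wrist_force': array([-0.14940063, -0.09180858, -0.59107732]), 'torque': array([-0.00701849, -0.02268328,  0.01151671]), 'finger_force': 0.0, 'opening': 0.9935954211535036}
```

View pics/side0.png

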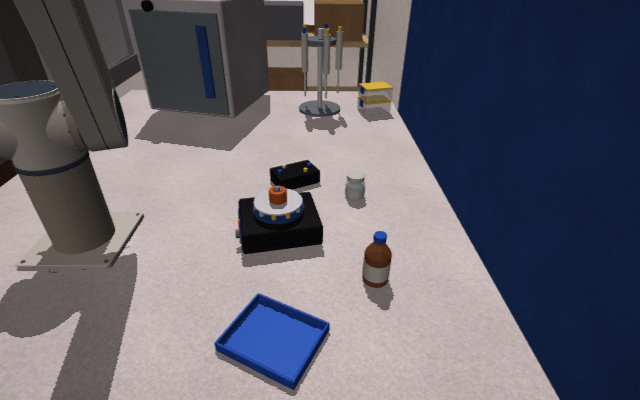

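View pics/top0.png

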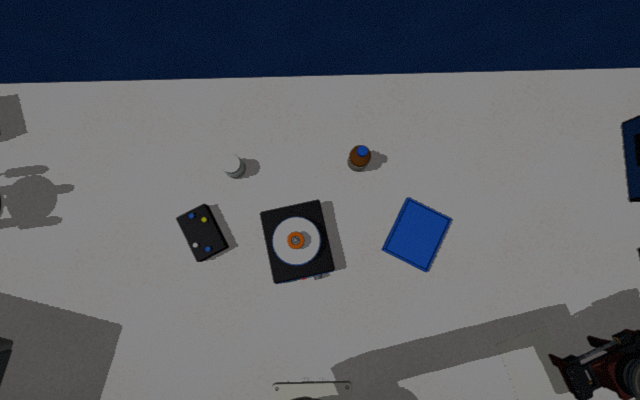

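Side view: the nut is at px (278,195) on the white plate, with the tray at (273,338). The bottle (377,262) and jar (355,187) lie beyond, and the rack is on the far side. In the top view, the nut is at (296,240) and the tray at (417,235), turned about 25°. I'll triangulate these precisely next.

```bash
cat > h.py <<'E'
import numpy as np,cv2
from plant import robot
from scipy.spatial.transform import Rotation as R
def cam(c):
    k=robot.calibration(c); return k,200/np.tan(np.radians(k["fov_y"])/2),R.from_rotvec(k["rotation"])
def ray(c,u,v):
    k,f,r=cam(c); u,v=np.asarray(u,float),np.asarray(v,float)
    return k["position"],r.apply(np.stack([(u-k["cx"])/f,-(v-k["cy"])/f,-np.ones_like(u)],-1))
def cloud(c,d,m):
    v,u=np.nonzero(m&(d>0)); o,w=ray(c,u,v); return o+w*d[v,u][:,None]
def proj(c,P):
    k,f,r=cam(c); q=r.inv().apply(np.asarray(P)-k["position"]); return k["cx"]-f*q[:,0]/q[:,2],k["cy"]+f*q[:,1]/q[:,2]
def tri(a,b):
    (o1,w1),(o2,w2)=ray("side",*a),ray("top",*b)
    s=np.linalg.lstsq(np.stack([w1,-w2],1),o2-o1,rcond=None)[0]; p,q=o1+s[0]*w1,o2+s[1]*w2
    return (p+q)/2,np.linalg.norm(p-q)
def down(yaw):  # tool z down, tool y (closing line) at world angle yaw
    y=np.array([np.cos(yaw),np.sin(yaw),0]);z=np.array([0,0,-1.])
    return R.from_matrix(np.stack([np.cross(y,z),y,z],1)).as_rotvec()
E
python3 - <<'E'
from h import *
cen={}
for c in("side","top"):
    z=np.load(c+"0.npz");p,d=z["p"],z["d"];h=cv2.cvtColor(p,cv2.COLOR_RGB2HSV)
    m=(h[...,0]<14)&(h[...,1]>170)&(h[...,2]>90); n,l,s,ce=cv2.connectedComponentsWithStats(m.astype(np.uint8))
    g={"side":(278,195),"top":(296,240)}[c]
    i=1+np.argmin(np.linalg.norm(ce[1:]-g,axis=1)+1000*(s[1:,4]<20)); m=l==i; P=cloud(c,d,m)
    print(c,s[i],ce[i],"cloud med",np.median(P,0),"min",P.min(0),"max",P.max(0)); cen[c]=ce[i]
    T=P[P[:,2]>np.percentile(P[:,2],90)-4]; print(" top band",T[:,2].mean(),(T.min(0)+T.max(0))/2)
    x,y,w,hh=s[i][:4];cen[c+"b"]=(x+w/2-.5,y+hh/2-.5)
    # plate
    pm=(h[...,1]<60)&(h[...,2]>120); C=cloud(c,d,pm);C=C[(np.hypot(C[:,0]-496,C[:,1]-33)<75)&(C[:,2]>80)&(C[:,2]<112)]
    print(" plate",len(C),(C.min(0)+C.max(0))/2,np.median(C[:,2]), cv2.minEnclosingCircle(C[:,:2].astype(np.float32)))
    b=(h[...,0]>105)&(h[...,0]<125)&(h[...,1]>150)&(h[...,2]>60); B=cloud(c,d,b)
    B=B[(np.hypot(B[:,0]-504,B[:,1]+305)<140)&(B[:,2]<40)&(B[:,2]>-10)]
    print(" tray",len(B),cv2.minAreaRect(B[:,:2].astype(np.float32)),"floor",np.median(B[:,2]),"rim",np.percentile(B[:,2],97))
print("tri",tri(cen["side"],cen["top"]))
for c in("side","top"):
    for q in("bottle","jar","rack","nut"):
        pass
print("proj check of (497,35,116) side/top",proj("side",[[497,35,116]]),proj("top",[[497,35,132]]),cen)
E
```

```text
side [269 185  17  20 181] [276.31491713 194.66850829] cloud med [493.40726301  13.82895866 128.38483626] min [475.15651942   7.37497245 102.51522446] max [514.99468     53.93518706 133.71810683]
 top band 131.17514584795347 [495.07559971  31.59362138 131.05147155]
 plate 676 [494.20435536  27.78674842 101.14937601] 99.76630450202214 ((494.1044921875, 31.379995346069336), 62.995113372802734)
 tray 5924 ((507.26837158203125, -310.07037353515625), (140.69268798828125, 168.47166442871094), 61.88230514526367) floor 4.869790345523484 rim 21.781216963381645
top [288 232  16  17 103] [295.76699029 239.46601942] cloud med [494.8749295   28.88332706 131.68559647] min [472.39582609  11.24152032 124.99229402] max [513.19406307  49.70115447 136.34902685]
 top band 132.51942863125205 [492.72052719  30.4713374  133.37059833]
 plate 1319 [494.06563411  32.11800628 100.26479993] 100.10548276178815 ((493.3592529296875, 31.906940460205078), 61.206756591796875)
 tray 2926 ((504.1733093261719, -310.5934143066406), (145.16976928710938, 168.90357971191406), 61.888057708740234) floor 5.753028608381214 rim 23.338211582937504
tri (array([493.50985182,  30.38853641, 116.59854547]), np.float64(2.017112714388453))
proj check of (497,35,116) side/top (array([278.25285302]), array([193.85687198])) (array([293.69802751]), array([238.33581825])) {'side': array([276.31491713, 194.66850829]), 'sideb': (np.float64(277.0), np.float64(194.5)), 'top': array([295.76699029, 239.46601942]), 'topb': (np.float64(295.5), np.float64(240.0))}
```

```bash
cat >> h.py <<'E'
def st(tag=""):
    o=robot.observe(); print(tag,"t%.1f"%o["time_s"],"p",np.round(o["tool_pos"],1),"q6 %.2f"%o["joint_positions"][5],"F",np.round(o["wrist_force"],1),"T",np.round(o["torque"],2),"ff %.1f op %.3f"%(o["finger_force"],o["opening"])); return o
def yaw(o):
    m=R.from_rotvec(o["ee_rot"]).as_matrix(); return np.arctan2(m[1,1],m[0,1])
E
python3 - <<'E'
from h import *
o=st("start"); q=o["joint_positions"]
print("yaw",yaw(o),"q1",q[0])
for dy in(0,.3):
    s=robot.solve_ik([494,31.3,230],down(yaw(o)+1.27+dy)); print(dy,s)
s0=s.copy() if s is not None else None
sg=np.sign(robot.solve_ik([494,31.3,230],down(yaw(o)+1.27+.3))[5]-robot.solve_ik([494,31.3,230],down(yaw(o)+1.27))[5])
s0[5]=-sg*2.4; print("sign",sg)
robot.move_j(s0); o=st("above"); y=yaw(o)
robot.line_to([494,31.3,128],v=100,f_stop=6); o=st("down"); print("yaw",y,"closing")
robot.move_gripper(0.62); robot.wait(.1); st("pre")
robot.move_gripper(0.0,force=15); robot.wait(.2); st("grip")
E
```

```text
start t0.8 p [ 234.6 -579.3  247.7] q6 -0.02 F [-0.1 -0.1 -0.6] T [-0.01 -0.02  0.01] ff 0.0 op 0.994
yaw -1.1859555554386925 q1 -1.2049712563070263
0 [ 3.92325630e-02  2.56550080e-01  1.92742412e+00 -4.44089210e-16
  9.57618457e-01 -4.48118815e-02]
0.3 [ 3.92325630e-02  2.56550080e-01  1.92742412e+00 -4.44089210e-16
  9.57618457e-01 -3.44811882e-01]
sign -1.0
above t3.2 p [494.2  30.9 230.1] q6 2.40 F [1.6 0.4 0.6] T [ 0.07  0.01 -0.04] ff 0.0 op 1.007
down t4.3 p [494.4  31.3 128.5] q6 2.40 F [-0.3  0.8 -0.1] T [ 0.1   0.   -0.03] ff 0.0 op 1.001
yaw -2.3611224750828823 closing
pre t5.1 p [494.   31.3 128. ] q6 2.40 F [ 0.1  0.9 -0.9] T [ 0.09 -0.01  0.  ] ff 0.0 op 0.618
grip t5.7 p [494.   31.3 128. ] q6 2.40 F [ 0.6 -0.6  0.1] T [ 0.1   0.05 -0.02] ff 15.0 op 0.502
```

```bash
cat >> h.py <<'E'
def turn(total,step=.4,z0=None,fz=5):
    """unscrew by total rad in steps, following the pitch and unloading any excess axial force"""
    o=robot.observe(); p=o["tool_pos"].copy(); y=yaw(o); n=int(np.ceil(total/step)); s=total/n
    for i in range(n):
        p[2]+=2.55*s; y+=s; robot.move_pose(p,down(y)); o=st("turn %.2f"%((i+1)*s))
        if abs(o["wrist_force"][2])>15 or abs(o["torque"][2])>1: print("STOP force"); return False
    return True
E
python3 - <<'E'
from h import *
turn(3.2)
E
```

```text
turn 0.40 t6.1 p [493.9  31.3 129. ] q6 2.00 F [ 0.2  0.3 -0.2] T [ 0.07 -0.   -0.03] ff 15.0 op 0.503
turn 0.80 t6.6 p [493.9  31.3 130. ] q6 1.61 F [-0.5  0.6 -1.3] T [ 0.01 -0.    0.04] ff 15.0 op 0.500
turn 1.20 t7.1 p [494.   31.3 131. ] q6 1.21 F [ 0.   0.5 -1.4] T [ 0.02 -0.03 -0.06] ff 15.0 op 0.504
turn 1.60 t7.5 p [494.   31.3 132. ] q6 0.81 F [-0.4  0.3 -0.8] T [-0.05 -0.08  0.01] ff 15.0 op 0.501
turn 2.00 t8.0 p [494.   31.3 133.1] q6 0.41 F [ 0.3 -0.3  0.1] T [ 0.02 -0.11  0.06] ff 15.0 op 0.503
turn 2.40 t8.5 p [494.   31.3 134.1] q6 0.01 F [-0.3 -0.  -0.6] T [-0.01 -0.07 -0.  ] ff 15.0 op 0.506
turn 2.80 t8.9 p [493.9  31.3 135.1] q6 -0.39 F [ 0.7  0.7 -0.5] T [-0.06 -0.08  0.01] ff 15.0 op 0.505
turn 3.20 t9.4 p [494.   31.3 136.1] q6 -0.79 F [-0.2 -0.2 -0.8] T [ 0.01 -0.13 -0.05] ff 15.0 op 0.502
```

```bash
cat >> h.py <<'E'
def test():
    p=robot.observe()["tool_pos"].copy(); up=p+[0,0,5.]
    hit=robot.line_to(up,v=10,f_stop=4); o=st("PULL hit=%s"%hit)
    if hit: robot.line_to(p,v=15)
    return not hit
E
python3 - <<'E'
from h import *
free=test()
while not free and robot.observe()["joint_positions"][5]>-2.1:
    if not turn(.4): break
    free=test()
print("free",free)
E
```

```text
PULL hit=True t9.7 p [493.5  31.2 137.8] q6 -0.80 F [ 1.2 -0.1 -0.6] T [-0.07 -0.31 -0.04] ff 15.0 op 0.503
turn 0.40 t10.4 p [493.8  31.3 136.9] q6 -1.20 F [ 0.1 -0.6 -0.2] T [ 0.04 -0.18  0.02] ff 15.0 op 0.502
PULL hit=True t10.8 p [493.5  31.2 138.9] q6 -1.20 F [ 1.  -0.2 -0.5] T [-0.09 -0.35  0.  ] ff 15.0 op 0.502
turn 0.40 t11.5 p [493.8  31.4 137.7] q6 -1.59 F [ 0.2 -1.   0.2] T [ 0.06 -0.15 -0.04] ff 15.0 op 0.502
PULL hit=True t11.9 p [493.5  31.4 139.6] q6 -1.60 F [ 1.2 -0.  -0.3] T [ 0.04 -0.36  0.04] ff 15.0 op 0.503
turn 0.40 t12.6 p [493.7  31.4 138.6] q6 -1.99 F [ 0.9 -0.4  1.1] T [ 0.15 -0.2  -0.01] ff 15.0 op 0.506
PULL hit=False t13.2 p [493.7  31.4 143.6] q6 -2.00 F [ 0.6  0.1 -1.3] T [ 0.15 -0.14 -0.03] ff 15.0 op 0.497
free True
```

```bash
python3 - <<'E'
from h import *
p=robot.observe()["tool_pos"].copy()
hit=robot.line_to([p[0],p[1],160],v=20,f_stop=5); st("lift %s"%hit)
if not hit:
    hit=robot.line_to([p[0],p[1],215],v=60,f_stop=6); st("lift2 %s"%hit)
for c in("side",):
    im,d=robot.read_camera(c); u,v=proj(c,[robot.observe()["tool_pos"]-[0,0,30]]);u,v=int(u[0]),int(v[0])
    cv2.imwrite("pics/lift.png",cv2.resize(im[max(0,v-70):v+90,u-90:u+90,::-1],None,fx=3,fy=3)); 
    h=cv2.cvtColor(im,cv2.COLOR_RGB2HSV); m=(h[...,0]<14)&(h[...,1]>170)&(h[...,2]>90); P=cloud(c,d,m); P=P[np.hypot(P[:,0]-494,P[:,1]-31)<60]
    print(len(P),np.percentile(P,[2,50,98],axis=0))
E
```

```text
lift False t14.2 p [493.6  31.4 159.9] q6 -2.00 F [ 0.1 -0.2 -0.9] T [ 0.11 -0.08 -0.  ] ff 15.0 op 0.504
lift2 False t15.3 p [493.4  31.4 214.7] q6 -2.00 F [-0.   0.2 -1. ] T [ 0.06 -0.1  -0.05] ff 15.0 op 0.506
110 [[475.10111789   8.23515451 189.83156116]
 [483.62401394  13.88330501 208.35543295]
 [492.64177622  43.62860428 219.46989909]]
```

View pics/lift.png

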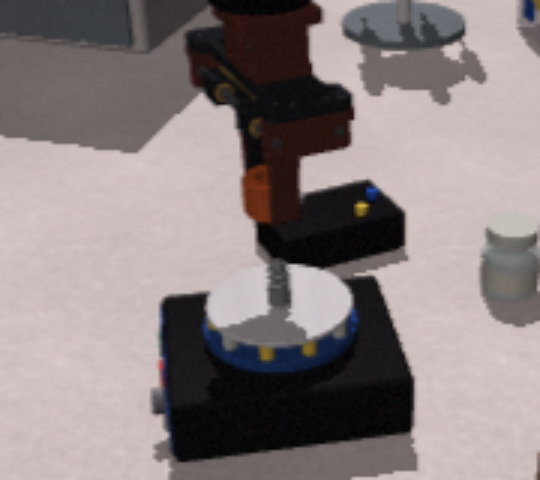

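The side view shows the nut upright between the fingers at crop px (258,193), well clear of the bare stud at (278,262). Next I'll carry it to the tray.

```bash
python3 - <<'E'
from h import *
ori=down(np.radians(-28)); x,y=505.5,-310
print(robot.solve_ik([x,y,200],ori))
robot.move_pose([x,y,200],ori); st("above tray")
robot.line_to([x,y,48],v=100); robot.wait(.2); st("near")
hit=robot.line_to([x,y,29.5],v=8,f_stop=2.5); o=st("contact %s"%hit)
im,d=robot.read_camera("side"); u,v=proj("side",[[x,y,20]]);u,v=int(u[0]),int(v[0])
cv2.imwrite("pics/place.png",cv2.resize(im[v-80:min(400,v+80),u-90:u+90,::-1],None,fx=3,fy=3))
E
```

```text
[-5.70177615e-01  4.34654741e-01  1.73821343e+00 -4.44089210e-16
  9.68724484e-01 -8.14854241e-02]
above tray t17.0 p [ 505.6 -309.5  199.9] q6 -0.08 F [ 0.4 -0.   0.3] T [ 0.01 -0.03 -0.  ] ff 15.0 op 0.500
near t18.9 p [ 505.7 -310.1   48.4] q6 -0.08 F [-0.3 -0.4 -0.5] T [-0.11 -0.01  0.04] ff 15.0 op 0.502
contact True t20.5 p [ 505.5 -310.    33. ] q6 -0.08 F [-0.4  0.7  5.6] T [ 0.   -0.05  0.  ] ff 15.0 op 0.502
```

View pics/place.png

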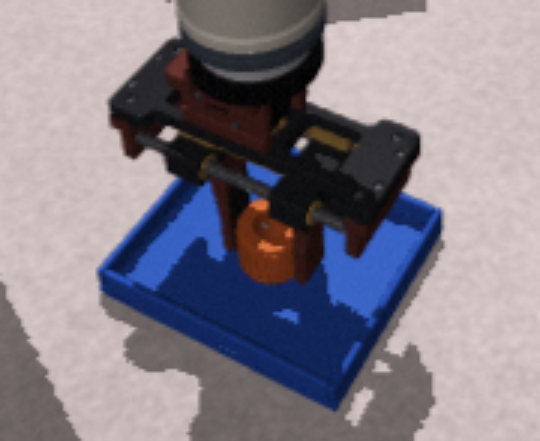

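The nut is standing on the tray floor at crop px (268,240), and contact came at z = 33.0 as expected. I'll release it and retreat.

```bash
python3 - <<'E'
from h import *
robot.move_gripper(0.72); robot.wait(.2); st("open")
robot.line_to([505.5,-310,110],v=60); robot.line_to([505.5,-310,250],v=150)
robot.move_j([-1.205,.423,1.63,0,1.089,-.019]); robot.wait(.3); st("end")
for c in("side","top"):
    p,d=robot.read_camera(c); cv2.imwrite(f"pics/{c}_end.png",p[:,:,::-1])
    for q in("nut","bottle","jar","rack"): print(c,q,[(np.round(r["at"]),round(r["confidence"],2)) for r in robot.spot_in(c,q)[:1]])
    a=np.load(c+"0.npz")["p"]
    h=cv2.cvtColor(p,cv2.COLOR_RGB2HSV); m=(h[...,0]<14)&(h[...,1]>170)&(h[...,2]>90); P=cloud(c,d,m); P=P[np.hypot(P[:,0]-505,P[:,1]+310)<60]
    print(len(P),np.round(np.percentile(P,[2,50,98],axis=0)))
E
```

```text
open t21.3 p [ 504.9 -309.6   32.3] q6 -0.08 F [-0.3  1.2  0.3] T [-0.02  0.01 -0.03] ff 0.0 op 0.722
end t25.6 p [ 235.3 -578.8  247.8] q6 -0.02 F [-0.5  0.9  0.8] T [0.03 0.01 0.07] ff 0.0 op 0.718
side nut [(array([ 508., -316.,   35.]), 0.67)]
side bottle [(array([ 720., -169.,   75.]), 0.85)]
side jar []
side rack [(array([529., 278.,  43.]), 0.57)]
407 [[ 488. -331.    9.]
 [ 506. -317.   35.]
 [ 525. -292.   38.]]
top nut []
top bottle [(array([ 712., -136.,   92.]), 0.81)]
top jar [(array([709., 207.,  74.]), 0.77)]
top rack [(array([523., 295.,  48.]), 0.61)]
106 [[ 484. -328.   32.]
 [ 504. -309.   37.]
 [ 524. -290.   42.]]
```

View pics/side_end.png

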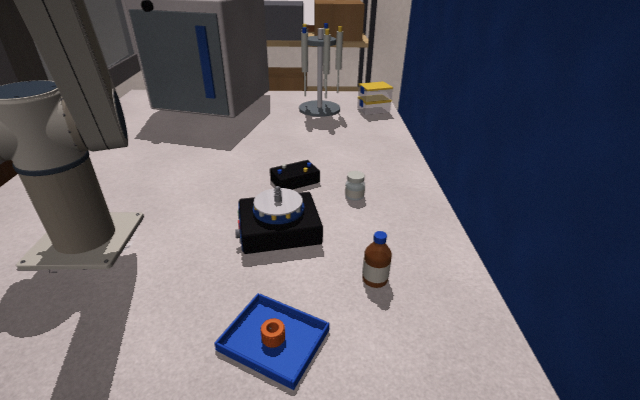

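The nut stands upright in the tray at px (273,333), and the stud at (278,192) is bare. The bottle, jar and rack have not moved.

```bash
python3 -c "
from plant import robot
print(robot.hand_in())"
```

```text
the job is handed in; nothing more can be done
None
```

The nut is unscrewed, lifted off freely and standing upright in the blue tray; the bottle, jar and rack are where they were, and the job was handed in at about 26 s on the robot's clock.

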